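Clip the key onto the desk anchor

ROBOT

A 6-joint arm with a two-finger parallel gripper is mounted at the origin on the work surface; the furniture and walls round the work are solid. World frame = base frame: x ahead of the robot, y to its left, z up, the work surface at z = 0. Lengths are in mm, angles in rad, forces in N, time in s.
With the tool pointing down it reaches from about 350 to 875 mm from the base axis. Payload 4.2 kg.
Tool frame: the origin (TCP) lies at the very end of the fingers, on their centre line; the grasp point (between the pads) lies 19 mm behind it; z points along the fingers, y is the direction in which the jaws open and shut (so a half turn about z gives the same grasp; the last joint's range is limited). The gripper opens to 85 mm and grips with 20 to 120 N. Pads are 22 mm wide; open, the fingers measure 114 mm over their backs; the gripper's body (76 mm by 85 mm) begins 54 mm behind the grasp point. The pads swing forward as they close: fully open they stand 13 mm farther back than shut.
Start: joints at [-1.042, 0.385, 0.008, 0, -1.194, -0.259], TCP at [166.603, -602.364, 208.112] pointing down, gripper open.
Joint ranges: [-3.14, 3.14], [-1.21, 2.06], [-1.07, 1.41], [-3.16, 2.05], [-2.99, -0.16], [-3.1, 3.1]. Speed limits (rad/s): [2.79, 2.79, 3.14, 3.14, 3.14, 3.14].

INTERFACE

Orientations are given as [roll, pitch, yaw] about the fixed x, y, z axes, in that order (R = Rz(yaw) Ry(pitch) Rx(roll)).
In Python, from bench import robot gives the robot as it stands.
- The arm moves only by the shell command python3 -m creep 'ROWS' [FORCE]. ROWS is text: rows parted by semicolons, each of 7 numbers parted by spaces: the turn, a rotation vector about the tool's x, y, z in degrees, then the shift along the tool's x, y, z in m, then the finger opening in m, from 0 to 0.0854. A call has 1 to 5 rows; each row shifts and turns the commanded pose from where the row before left it, along the tool's axes as they then stand; what a row does not reach is not made up. A row lasts 1/10 s, in which the tool goes at most 50 mm and 8.59 degrees, less where a joint would pass 70% of its speed; a pose out of reach is approached as far as the arm can. A call is refused whole if a number of a shift passes 0.05 or a number of a turn 8.59, either way. A call with a gripper value outside its range is refused whole. The fingers move at their own pace and stop on an object; FORCE is the grip in N (left out, the last holds). Time passes only in rows, so rows that do not move let the fingers close. It gives the time, the measured TCP pose, the force and the opening at its end, in the units of the state.
- robot.observe(): the state, without advancing time (a new reading comes with each control period).
- robot.read_camera(name): name is "scene" or "top" or "wrist"; returns a dict with "color" (384x512x3 uint8, red, green, blue), "camera_matrix" (3x3 intrinsics, pixels), "camera_from_world" (4x4, takes a point from world to camera coordinates); the wrist camera has in their place "tool_from_camera" (4x4, takes a point from camera to tool coordinates, whose origin is the TCP and whose axes are the flange's). Camera axes: x right, y down, z forward; pixel columns grow to the right and rows downward; lengths in mm; the calibration is good to about 2 mm. A picture is of the moment at which its call begins: read the wrist's pose just before it. There is no depth.
- robot.sign_off(): hands the job in, once; it reports no verdict.
The state is a dict: "clock": time; "qpos": joint angles; "joint_vel": joint speeds; "tau": joint torques, N m; "tool_pos": TCP position; "tool_rot": TCP orientation; "force": force on the tool from outside, world axes, zero at the start; "ft_torque": the same for the moment, N m; "finger_gap": finger opening in mm.
Only numpy, scipy, OpenCV 4.12 (cv2) and the standard library are available. Lean on these libraries where they do the work, as an engineer would, in place of code of your own. Each camera call takes 0.05 s, during which the arm holds its last target.

TASK

Pick the key clip up by its orange grip and push its sprung gate against the near upright of the steel eye on the desk until the upright is inside the hook and the gate has snapped shut. Then prove the catch: draw the clip straight back until the upright bears on the inside of the shut gate, and hold a gentle tug of about 8 N for a full second. Leave the clip lying flat and hooked on the eye, never push or pull it against the eye with more than 20 N, and do not disturb the sticky pad, the mouse or the matchbox.

Things in the scene. Friction and masses are not known exactly. Their poses are not given: they have to be found in the camera images.
- clip_grip (a point): Centre of the orange grip of the loose key clip (about 90 g, lying flat). Clip axes: x from grip to hook, y left, z up. Grip 44 (x) x 18 (y) x 24 (z) mm, underside 12 mm below this point; hold it by its flat y sides. A brass key blade reaches back to x = -67 mm. The aluminium hook (9 mm bar, bar centre 7.5 mm below this point) spans x 20 to 76, y -19 to +35 mm.
- hook_mouth (a point): Where the upright should meet the gate: on the shut gate's centre line, 71 mm ahead of and 7.5 mm below the grip centre (clip axes). The black gate is a 6 mm bar along y; seen from here its hinge is at y = +25 mm, its free end at y = -8 mm, next to the hook's fixed nose (y -10 to -19 mm). An upright may be off by up to about 5 mm in y.
- hook_inside (a point): Point inside the hook, 40 mm ahead of and 7.5 mm below the grip centre (clip axes). An 8 mm upright pushed in by about 4 to 6 N lets the gate snap shut once its axis is this deep or deeper; it meets the hook's back 6.5 mm deeper (x = 33.5 from the grip). Drawn back, it bears on the shut gate at x = 64 from the grip: a hard stop, where 1 mm can mean many newtons.
- near_leg_nominal (a point): Nominal axis of the near upright of the steel eye, 25 mm above the desk. The real one stands up to 4 mm before or behind it along x (eye clamped in a slot; not measured, feel for it). Eye: rigid inverted U of 8 mm bar, 58 mm tall, on a grey plate 108 x 30 x 4 mm reaching 22 mm in front of this point. x points to the far upright 64 mm behind. Uprights straight from 4 to 44 mm up. Push along x.
- gate (a joint): Swing of the gate of the key clip, rad: 0 shut (the spring holds it shut), grows inward to 1.2; torque 0.10 Nm at 0 growing by 0.10 Nm per rad.
- sticky_pad: yellow block of sticky notes, 76 x 76 x 28 mm; origin at the centre of its underside; leave it alone
- mouse: dark computer mouse, 104 x 60 x 38 mm; origin at the centre of its underside; leave it alone
- matchbox: dark brown matchbox, 52 x 36 x 14 mm; origin at the centre of its underside; leave it alone

How it is judged (in metres and radians):
On the way, in this order (a step that is already met when the one before it is completed fails the run):
1. the upright is inside the hook and the gate has snapped shut (x of near_leg_nominal in the frame of clip_grip between 0.026 and 0.07 m and y of near_leg_nominal in the frame of clip_grip between -0.012 and 0.026 m and value of joint gate below 0.12 rad), for 0.1 s.
2. the upright bears on the inside of the shut gate under a tug of 4 to 14 N, held for 0.5 s (x of near_leg_nominal in the frame of clip_grip between 0.055 and 0.07 m and value of joint gate below 0.12 rad and contact force between clip and anchor between 4 and 14 N), for 0.5 s.
At the end, for the whole second after the job is handed in: The near upright is inside the hook (its nominal axis 26 to 70 mm ahead of the grip's centre, -12 to +26 mm in y), the gate is shut (under 0.12 rad), and the clip lies flat (within 0.25 rad) and at rest on desk and plate, grip centre under 30 mm up (all of step 1 and height (world z) of clip_grip below 0.03 m and angle between clip_grip's own z axis and vertical below 0.25 rad and linear speed of clip below 0.02 m/s); the robot touches nothing.
It fails at once if the clip is pushed or pulled against the eye with more than 20 N (contact force between clip and anchor above 20 N).
It fails at once if the sticky pad, the mouse or the matchbox is shifted by more than 15 mm (distance of any of sticky_pad, mouse, matchbox from where it was at the start of the episode above 0.015 m).
It also fails if it takes over 58 s, if anything falls off the work surface, if the arm or the gripper's body presses on something with over 40 N, if the wrist force passes 120 N, or if a joint passes its speed limit or range.

## Working session

There is one attempt and no reset: what is moved stays moved. The work goes in short steps, Python scripts to look and compute and a shell command to move; the robot and the scene stay as the last step left them, time stands still between calls to the robot, and variables do not carry over. Pictures are saved under pics/ and viewed, and the job is handed in when it is done.

```bash
mkdir -p pics; ls; python3 - <<'E'
from bench import robot
import cv2,numpy as np
np.set_printoptions(precision=4,suppress=True)
print(robot.observe())
for n in ["scene","top","wrist"]:
    d=robot.read_camera(n)
    cv2.imwrite(f"pics/{n}0.png",d["color"][:,:,::-1])
    for k in d:
        if k!="color": print(n,k,d[k])
    np.savez(f"{n}0.npz",**d)
E
```

```text
pics
{'clock': 0.0, 'qpos': array([-1.0424,  0.3856,  0.0066, -0.0005, -1.194 , -0.2586]), 'joint_vel': array([-0.0016, -0.    ,  0.0014, -0.001 ,  0.0005,  0.0003]), 'tau': array([  0.0001, -39.2291,  18.8405,   4.1859,  -0.0046,  -0.    ]), 'tool_pos': array([ 166.4341, -601.7693,  207.0295]), 'tool_rot': array([ 3.1394, -0.0001, -2.872 ]), 'force': array([ 0.1403,  0.5263, -0.1551]), 'ft_torque': array([ 0.0649, -0.0496,  0.0399]), 'finger_gap': 85.42082388358568}
scene camera_matrix [[478.2324   0.     250.407 ]
 [  0.     478.2324 194.994 ]
 [  0.       0.       1.    ]]
scene camera_from_world [[  -0.4324   -0.9016    0.0115   79.3648]
 [  -0.6136    0.2849   -0.7365  452.0918]
 [   0.6607   -0.3255   -0.6764 1000.9914]
 [   0.        0.        0.        1.    ]]
top camera_matrix [[486.6549   0.     241.8907]
 [  0.     486.6549 191.4999]
 [  0.       0.       1.    ]]
top camera_from_world [[   0.0213   -0.9994    0.0279 -222.2654]
 [  -0.9818   -0.0262   -0.1883  589.8833]
 [   0.1889   -0.0234   -0.9817 1042.6995]
 [   0.        0.        0.        1.    ]]
wrist camera_matrix [[310.6927   0.     253.1445]
 [  0.     310.6927 190.7623]
 [  0.       0.       1.    ]]
wrist tool_from_camera [[   0.       -0.9505   -0.3106   79.5788]
 [   1.        0.       -0.        0.2686]
 [   0.0001   -0.3106    0.9505 -165.914 ]
 [   0.        0.        0.        1.    ]]
```

View pics/scene0.png

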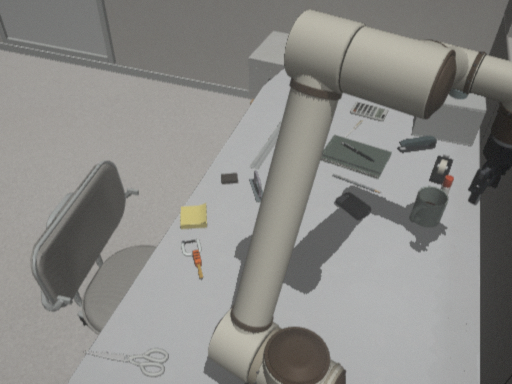

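View pics/top0.png

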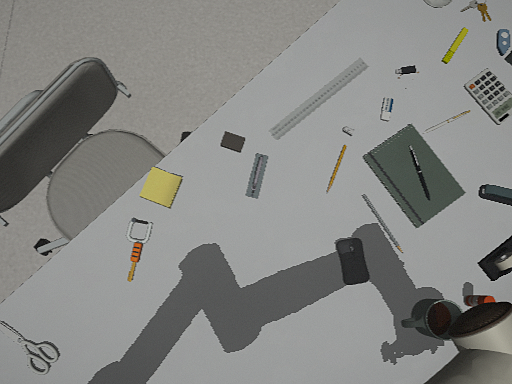

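View pics/wrist0.png

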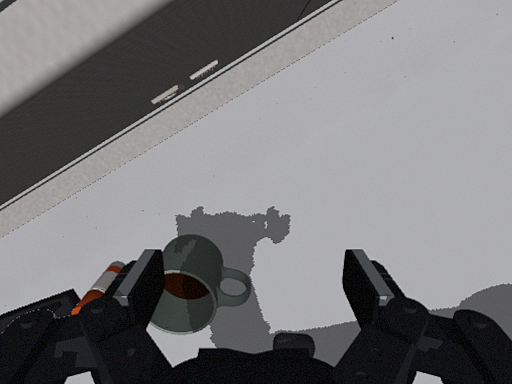

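The scene view shows the clip at about (197,260), the eye near (257,186), the pad at (194,216) and the matchbox at (230,178). In the top view they are at about (138,248), (257,175), (161,187) and (232,141). The mouse is at (352,260) in top. Next I zoom in.

```bash
cat > h.py <<'E'
import numpy as np,cv2
from scipy.spatial.transform import Rotation as R
np.set_printoptions(precision=3,suppress=True)
def ray(d,u,v,tool=None):
    K=d["camera_matrix"]; r=np.linalg.inv(K)@np.array([u,v,1.])
    if "camera_from_world" in d:
        T=np.linalg.inv(d["camera_from_world"])
    else:
        W=np.eye(4);W[:3,:3]=R.from_euler("xyz",tool[1]).as_matrix();W[:3,3]=tool[0]
        T=W@d["tool_from_camera"]
    return T[:3,3],T[:3,:3]@r
def onz(d,u,v,z,tool=None):
    o,r=ray(d,u,v,tool); return o+r*(z-o[2])/r[2]
def proj(d,p,tool=None):
    if "camera_from_world" in d: T=d["camera_from_world"]
    else:
        W=np.eye(4);W[:3,:3]=R.from_euler("xyz",tool[1]).as_matrix();W[:3,3]=tool[0]
        T=np.linalg.inv(W@d["tool_from_camera"])
    c=T[:3,:3]@np.array(p)+T[:3,3]; q=d["camera_matrix"]@c; return q[:2]/q[2]
def crop(img,x0,y0,x1,y1,s,name):
    c=cv2.resize(img[y0:y1,x0:x1,::-1],None,fx=s,fy=s,interpolation=cv2.INTER_CUBIC); cv2.imwrite(name,c)
E
python3 - <<'E'
from h import *
t=dict(np.load("top0.npz")); s=dict(np.load("scene0.npz"))
crop(t["color"],100,120,300,290,4,"pics/topc.png")
crop(s["color"],170,160,290,290,4,"pics/scenec.png")
hsv=cv2.cvtColor(t["color"],cv2.COLOR_RGB2HSV)
m=cv2.inRange(hsv,(3,150,120),(14,255,255)); m[:, 300:]=0
n,l,st,c=cv2.connectedComponentsWithStats(m)
print(st[1:],c[1:])
cs,_=cv2.findContours(m,0,1)
for z,(u,v) in {"pad":(161,187),"match":(232,141),"mouse":(352,260),"eye":(257,175)}.items(): print(z,onz(t,u,v,10))
k=max(cs,key=cv2.contourArea); print(cv2.minAreaRect(k)); (u,v),_,_=cv2.minAreaRect(k); print(onz(t,u,v,20))
E
```

```text
[[134 243   7   5  28]
 [133 248   7   4  22]
 [132 252   7   4  21]
 [131 257   8   5  31]] [[137.179 244.786]
 [136.    249.5  ]
 [135.095 253.714]
 [134.194 258.677]]
pad [610.223 -18.09   10.   ]
match [ 727.954 -182.727   10.   ]
mouse [ 449.569 -468.093   10.   ]
eye [ 645.518 -244.425   10.   ]
((134.5, 259.0), (4.0, 7.0), 90.0)
[439.986  31.62   20.   ]
```

View pics/topc.png

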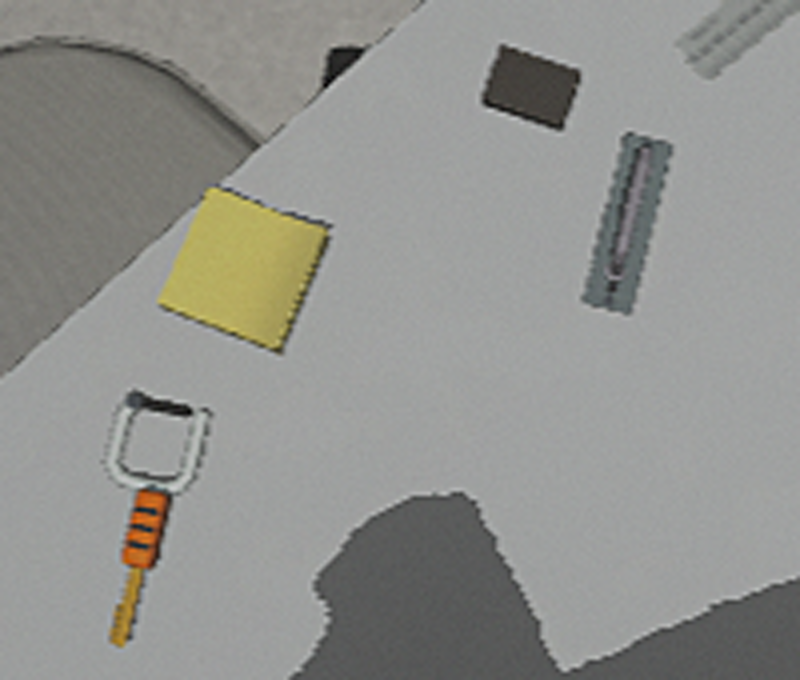

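View pics/scenec.png

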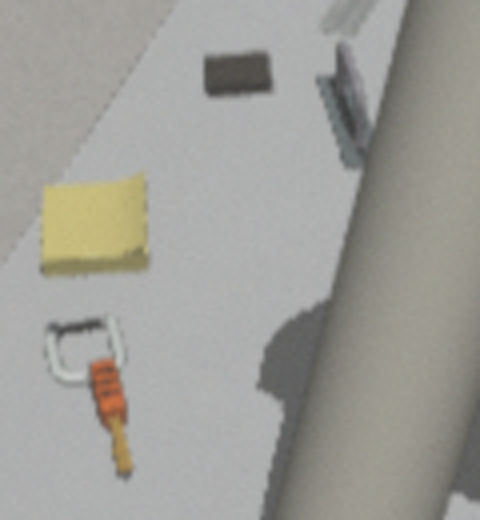

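Top crop: the grip is at about (136,252) full-image, the hook opens upward with the gate hinge on the left, and the plate corners are at about (256,153), (268,156), (258,198) and (246,195). The clip and eye axes are nearly parallel. I measure both next.

```bash
python3 - <<'E'
from h import *
t=dict(np.load("top0.npz")); s=dict(np.load("scene0.npz"))
for d,box,n in((t,(110,210,160,290),"top"),(s,(175,235,215,285),"scene")):
    x0,y0,x1,y1=box
    hsv=cv2.cvtColor(d["color"],cv2.COLOR_RGB2HSV)
    m=np.zeros(hsv.shape[:2],np.uint8); m[y0:y1,x0:x1]=cv2.inRange(hsv,(3,140,90),(14,255,255))[y0:y1,x0:x1]
    m=cv2.morphologyEx(m,cv2.MORPH_CLOSE,np.ones((5,5),np.uint8))
    k=np.zeros_like(m); k[y0:y1,x0:x1]=cv2.inRange(hsv,(15,110,80),(30,255,255))[y0:y1,x0:x1]
    if n=="scene": k[:252]=0
    c=cv2.minAreaRect(max(cv2.findContours(m,0,1)[0],key=len)); print(n,c, "grip centroid",onz(d,*c[0],20))
    b=cv2.boxPoints(c); print([onz(d,*p,20)[:2] for p in b])
    ys,xs=np.nonzero(k); i=ys.argmax(); print("key",len(xs),xs.mean(),ys.mean(), "tip",xs[i],ys[i], onz(d,xs.mean(),ys.mean(),12), onz(d,xs[i],ys[i],12))
# eye plate
P=np.array([(625,132),(673,145),(632,313),(583,300)])/4+[100,120]-.375
W=np.array([onz(t,*p,4)[:2] for p in P]); print(W)
far=(W[0]+W[1])/2; near=(W[2]+W[3])/2; a=far-near; L=np.linalg.norm(a); print("plate len",L,"wid",np.linalg.norm(W[0]-W[1]),"yaw",np.arctan2(a[1],a[0])); print("leg",near+22*a/L, "ctr",(near+far)/2)
E
```

```text
top ((135.7941436767578, 251.8235626220703), (7.276068687438965, 19.160314559936523), 14.03624439239502) grip centroid [456.248  29.704  20.   ]
[array([436.974,  41.732]), array([479.302,  33.883]), array([475.659,  17.591]), array([433.37 ,  25.557])]
key 67 131.4179104477612 271.6268656716418 tip 130 281 [411.731  38.335  12.   ] [390.701  40.193  12.   ]
scene ((196.50003051757812, 257.0000305175781), (12.854387283325195, 5.3357834815979), 75.96376037597656) grip centroid [456.158  29.44   20.   ]
[array([479.246,  32.587]), array([477.63 ,  18.273]), array([433.572,  26.362]), array([435.268,  40.305])]
key 28 199.35714285714286 270.0 tip 200 276 [418.025  36.534  12.   ] [398.91   42.138  12.   ]
[[ 702.277 -241.175]
 [ 694.996 -270.335]
 [ 591.233 -247.102]
 [ 598.314 -217.833]]
plate len 106.44200067298446 wid 30.055886878017176 yaw -0.220569198244043
leg [ 616.24 -237.28] ctr [ 646.705 -244.111]
```

```bash
python3 -m creep '0 0 -8.54 0 0 0 0.05;0 0 -8.54 0 0 0 0.05;0 0 -8.54 0 0 0 0.05;0 0 -8.54 0 0 0 0.05;0 0 -8.54 0 0 0 0.05' 60; python3 -m creep '0 0 -8.54 0 0 0 0.05;0 0 -8.54 0 0 0 0.05;0 0 -8.54 0 0 0 0.05;0 0 -8.54 0 0 0 0.05;0 0 -8.54 0 0 0 0.05';python3 -m creep '0 0 -8.54 0 0 0 0.05;0 0 -8.54 0 0 0 0.05;0 0 -8.54 0 0 0 0.05;0 0 -8.54 0 0 0 0.05;0 0 -8.54 0 0 0 0.05';python3 -m creep '0 0 -8.54 0 0 0 0.05;0 0 -8.54 0 0 0 0.05;0 0 -8.54 0 0 0 0.05;0 0 0 0 0 0 0.05;0 0 0 0 0 0 0.05'
cat >> h.py <<'E'
def goto(o,p,yaw):
    M=R.from_euler("xyz",o["tool_rot"]).as_matrix()
    D=R.from_euler("xyz",[np.pi,0,yaw]).as_matrix()
    print("tool",o["clock"],o["tool_pos"],o["tool_rot"],"shift mm",M.T@(np.array(p)-o["tool_pos"]),"turn deg",np.degrees(R.from_matrix(M.T@D).as_rotvec()),"F",o["force"])
E
python3 - <<'E'
from h import *
from bench import robot
goto(robot.observe(),[456.2,29.6,207],-.19)
E
```

```text
clock: 0.65
tool_pos: [166.5, -602.1, 207.6]
tool_rot: [3.141, 0.001, -2.121]
force: [-0.3, 0.3, -0.6]
finger_gap: 50.1
clock: 1.15
tool_pos: [166.5, -602.1, 207.6]
tool_rot: [3.141, 0.001, -1.375]
force: [-0.2, 0.9, 0.9]
finger_gap: 49.9
clock: 1.65
tool_pos: [166.5, -602.1, 207.6]
tool_rot: [-3.141, 0.001, -0.63]
force: [-0.2, 0.5, -0.5]
finger_gap: 50.3
clock: 2.15
tool_pos: [166.6, -602.2, 207.8]
tool_rot: [-3.141, 0.0, -0.192]
force: [0.5, -0.6, 0.4]
finger_gap: 50.0
tool 2.15 [ 166.57  -602.219  207.802] [-3.141  0.    -0.192] shift mm [ 163.727 -675.481    1.112] turn deg [-0.03   0.016 -0.116] F [ 0.49  -0.616  0.38 ]
```

```bash
for i in 1; do python3 -m creep '0 0 0 0.011 -0.045 0 0.05;0 0 0 0.011 -0.045 0 0.05;0 0 0 0.011 -0.045 0 0.05;0 0 0 0.011 -0.045 0 0.05;0 0 0 0.011 -0.045 0 0.05'; python3 -m creep '0 0 0 0.011 -0.045 0 0.05;0 0 0 0.011 -0.045 0 0.05;0 0 0 0.011 -0.045 0 0.05;0 0 0 0.011 -0.045 0 0.05;0 0 0 0.011 -0.045 0 0.05'; python3 -m creep '0 0 0 0.011 -0.045 0 0.05;0 0 0 0.011 -0.045 0 0.05;0 0 0 0.011 -0.045 0 0.05;0 0 0 0.011 -0.045 0 0.05;0 0 0 0 0 0 0.05'; done
python3 - <<'E'
from h import *
from bench import robot
o=robot.observe()
goto(o,[456.2,29.6,100],-.19)
d=robot.read_camera("wrist"); np.savez("w1.npz",pos=o["tool_pos"],rot=o["tool_rot"],**d); crop(d["color"],0,0,512,384,1.5,"pics/w1.png")
E
```

```text
clock: 2.65
tool_pos: [263.2, -390.1, 208.2]
tool_rot: [3.141, -0.0, -0.192]
force: [0.7, -0.3, 0.6]
finger_gap: 49.8
clock: 3.15
tool_pos: [359.6, -179.3, 208.5]
tool_rot: [-3.141, -0.001, -0.192]
force: [1.7, -0.1, -0.2]
finger_gap: 50.2
clock: 3.65
tool_pos: [438.4, -8.6, 208.3]
tool_rot: [-3.141, -0.002, -0.185]
force: [-0.5, -0.3, -0.9]
finger_gap: 50.0
tool 3.65 [438.397  -8.61  208.324] [-3.141 -0.002 -0.185] shift mm [ 10.275 -40.756 108.372] turn deg [-0.043 -0.093  0.259] F [-0.533 -0.336 -0.879]
```

View pics/w1.png

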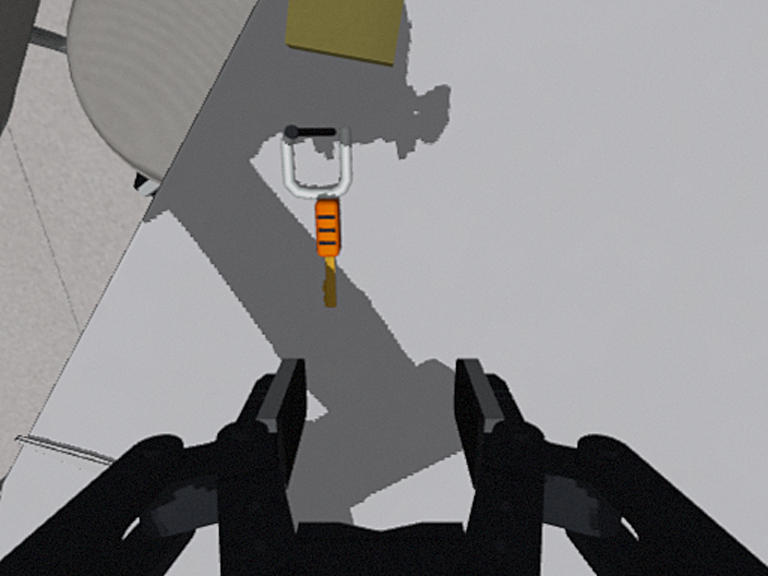

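The wrist view shows the grip at about (328,228) in the 1.5x picture, hook above it, and the pad beyond at the top. I measure the grip from this view.

```bash
cat >> h.py <<'E'
def gripfind(d,tool,z=24,box=None,name=None):
    hsv=cv2.cvtColor(d["color"],cv2.COLOR_RGB2HSV)
    m=cv2.inRange(hsv,(3,140,70),(15,255,255))
    m=cv2.morphologyEx(m,cv2.MORPH_CLOSE,np.ones((5,5),np.uint8))
    k=cv2.minAreaRect(max(cv2.findContours(m,0,1)[0],key=cv2.contourArea)); b=cv2.boxPoints(k)
    W=np.array([onz(d,*p,z,tool)[:2] for p in b]); 
    e0=W[1]-W[0];e1=W[2]-W[1]; 
    a=e0 if np.linalg.norm(e0)>np.linalg.norm(e1) else e1
    if a[0]<0:a=-a
    print("grip px",k,"ctr",W.mean(0),"sz",np.linalg.norm(e0),np.linalg.norm(e1),"yaw",np.arctan2(a[1],a[0]))
E
python3 - <<'E'
from h import *
d=dict(np.load("w1.npz")); tool=(d["pos"],d["rot"])
for z in(20,24): gripfind(d,tool,z)
# lateral line: key tip and gate
hsv=cv2.cvtColor(d["color"],cv2.COLOR_RGB2HSV)
m=cv2.inRange(hsv,(16,130,50),(30,255,255)); m[:170]=0;m[210:]=0
ys,xs=np.nonzero(m); i=ys>=ys.max()-3; print(xs[i].mean(),ys.max(),onz(d,xs[i].mean(),ys.max(),12,tool), onz(d,xs[ys<ys.min()+4].mean(),ys.min()+1.5,12,tool))
print("nose",[onz(d,u/1.5,v/1.5,4.5,tool) for u,v in((283,160),(352,160),(317,132))])
E
```

```text
grip px ((218.16029357910156, 151.84747314453125), (38.091949462890625, 15.569823265075684), 87.61405944824219) ctr [456.75   29.401] sz 17.633681239863066 44.301209464483904 yaw -0.17122896812755284
grip px ((218.16029357910156, 151.84747314453125), (38.091949462890625, 15.569823265075684), 87.61405944824219) ctr [457.423  28.808] sz 17.43463781725731 43.80115140868481 yaw -0.17122896812755323
220.19230769230768 204 [391.386  42.342  12.   ] [431.015  34.408  12.   ]
nose [array([512.116,  53.496,   4.5  ]), array([502.357,   1.468,   4.5  ]), array([527.194,  23.264,   4.5  ])]
```

```bash
python3 -m creep '0 0 0 0.01 -0.03 0.03 0.05;0 0 0 0 0 0.04 0.05;0 0 0 0 0 0 0.05;0 0 0 0 0 0 0.05'
python3 - <<'E'
from h import *
from bench import robot
goto(robot.observe(),[456.8,29.2,5],-.19)
E
```

```text
clock: 4.1
tool_pos: [451.3, 14.0, 138.5]
tool_rot: [3.14, 0.001, -0.19]
force: [-0.4, -0.9, 1.6]
finger_gap: 50.0
tool 4.1 [451.334  14.031 138.532] [ 3.14   0.001 -0.19 ] shift mm [  2.599 -16.119 133.507] turn deg [ 0.081  0.044 -0.021] F [-0.368 -0.857  1.578]
```

```bash
python3 -m creep '0 0 0 0.0026 -0.016 0.01 0.05;0 0 0 0 0 0.04 0.05;0 0 0 0 0 0.03 0.05;0 0 0 0 0 0 0.05;0 0 0 0 0 0 0.05'
python3 - <<'E'
from h import *
from bench import robot
o=robot.observe()
goto(o,[456.8,29.2,5],-.19)
d=robot.read_camera("wrist"); np.savez("w2.npz",pos=o["tool_pos"],rot=o["tool_rot"],**d); crop(d["color"],0,0,512,384,1.5,"pics/w2.png")
gripfind(d,(o["tool_pos"],o["tool_rot"]),24)
E
```

```text
clock: 4.6
tool_pos: [458.5, 30.7, 59.4]
tool_rot: [-3.141, -0.002, -0.189]
force: [0.8, -0.2, 0.8]
finger_gap: 50.0
tool 4.6 [458.504  30.694  59.393] [-3.141 -0.002 -0.189] shift mm [-1.501  1.815 54.389] turn deg [-0.03  -0.113  0.082] F [ 0.818 -0.249  0.753]
grip px ((254.0, 207.0), (62.0, 24.0), 90.0) ctr [459.791  30.146] sz 16.111562484699792 46.025060840108225 yaw -0.17579483032056661
```

View pics/w2.png

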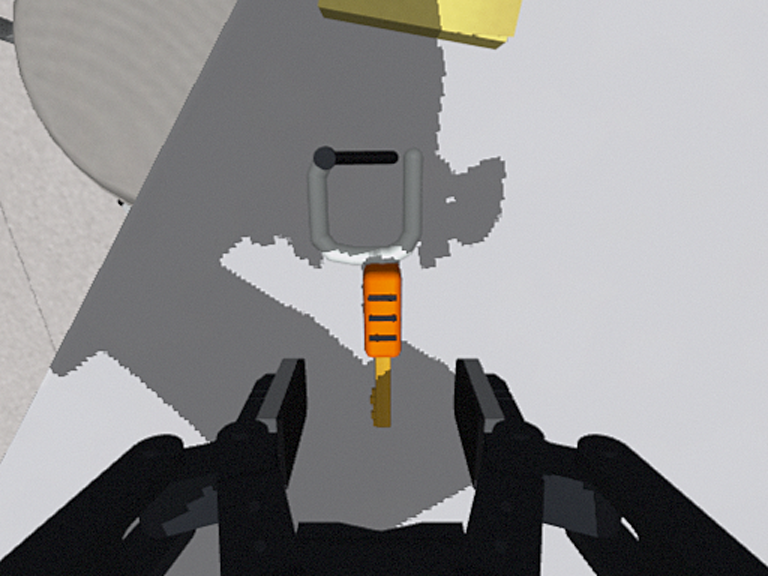

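The grip sits at (382,310) in the picture, centred between the fingers (286 and 473), and the clip axis lies along the tool x. I descend and close.

```bash
python3 -m creep '0 0 0 -0.0005 0.0005 0.02 0.05;0 0 0 0 0 0.02 0.05;0 0 0 0 0 0.01 0.05;0 0 0 0 0 0.004 0.05;0 0 0 0 0 0 0.05'
python3 - <<'E'
from h import *
from bench import robot
goto(robot.observe(),[458,30,5],-.19)
E
```

```text
clock: 5.15
tool_pos: [457.3, 30.2, 4.8]
tool_rot: [-3.141, -0.001, -0.189]
force: [0.0, 1.0, 0.3]
finger_gap: 49.9
tool 5.15 [457.309  30.17    4.757] [-3.141 -0.001 -0.189] shift mm [ 0.711  0.037 -0.242] turn deg [-0.033 -0.067  0.075] F [0.039 1.033 0.252]
```

```bash
python3 -m creep '0 0 0 0 0 0 0.012;0 0 0 0 0 0 0.012;0 0 0 0 0 0 0.012;0 0 0 0 0 0 0.012;0 0 0 0 0 0 0.012' 70;python3 -m creep '0 0 0 0 0 0 0.012;0 0 0 0 0 -0.01 0.012;0 0 0 0 0 -0.03 0.012;0 0 0 0 0 -0.03 0.012;0 0 0 0 0 0 0.012'
python3 - <<'E'
from h import *
from bench import robot
o=robot.observe()
goto(o,[458,30,60],-.22)
d=robot.read_camera("wrist"); np.savez("w3.npz",pos=o["tool_pos"],rot=o["tool_rot"],**d); crop(d["color"],0,0,512,384,1.5,"pics/w3.png")
E
```

```text
clock: 5.65
tool_pos: [456.6, 30.0, 4.3]
tool_rot: [-3.141, -0.0, -0.189]
force: [0.2, 0.6, -0.5]
finger_gap: 12.2
clock: 6.15
tool_pos: [459.7, 31.0, 78.5]
tool_rot: [-3.137, -0.008, -0.188]
force: [0.6, 0.6, 0.5]
finger_gap: 12.2
tool 6.15 [459.709  30.99   78.456] [-3.137 -0.008 -0.188] shift mm [-1.648  1.377 18.437] turn deg [-0.271 -0.475  1.847] F [0.59  0.56  0.509]
```

View pics/w3.png

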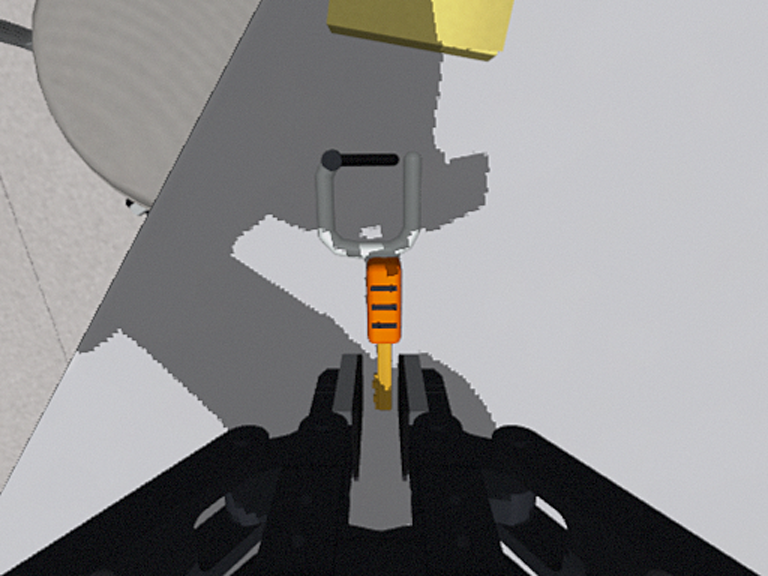

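The clip stayed on the desk: the grip is at (384,300), and the closed fingers, at y≈355 in the picture, are not holding it. I check where the TCP projects and whether the clip moved.

```bash
python3 - <<'E'
from h import *
from bench import robot
for n in("w2","w3"):
    d=dict(np.load(n+".npz")); tool=(d["pos"],d["rot"])
    print(n,"TCP px*1.5",1.5*proj(d,d["pos"],tool),"grip(456.8,29.2,24)->",1.5*proj(d,[456.8,29.2,24],tool)); 
    for z in (20,24):gripfind(d,tool,z)
t=robot.read_camera("top"); s=robot.read_camera("scene")
crop(t["color"],90,200,240,310,5,"pics/t3.png"); crop(s["color"],150,190,270,290,5,"pics/s3.png")
E
```

```text
w2 TCP px*1.5 [380.426 347.954] grip(456.8,29.2,24)-> [384.202 317.582]
grip px ((254.0, 207.0), (62.0, 24.0), 90.0) ctr [458.27   30.427] sz 16.43145218167616 46.93887306530015 yaw -0.17579483032056645
grip px ((254.0, 207.0), (62.0, 24.0), 90.0) ctr [459.791  30.146] sz 16.111562484699792 46.025060840108225 yaw -0.17579483032056661
w3 TCP px*1.5 [380.427 347.957] grip(456.8,29.2,24)-> [385.33  306.251]
grip px ((255.0, 200.0), (56.0, 22.0), 90.0) ctr [458.323  30.363] sz 16.401612130864855 45.52490039942818 yaw -0.1752096711624759
grip px ((255.0, 200.0), (56.0, 22.0), 90.0) ctr [459.712  30.106] sz 16.110065330748576 44.715672688690624 yaw -0.17520967116247585
```

View pics/s3.png

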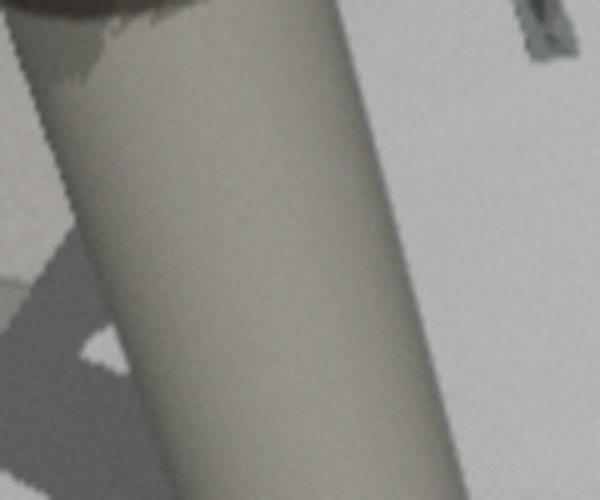

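View pics/t3.png

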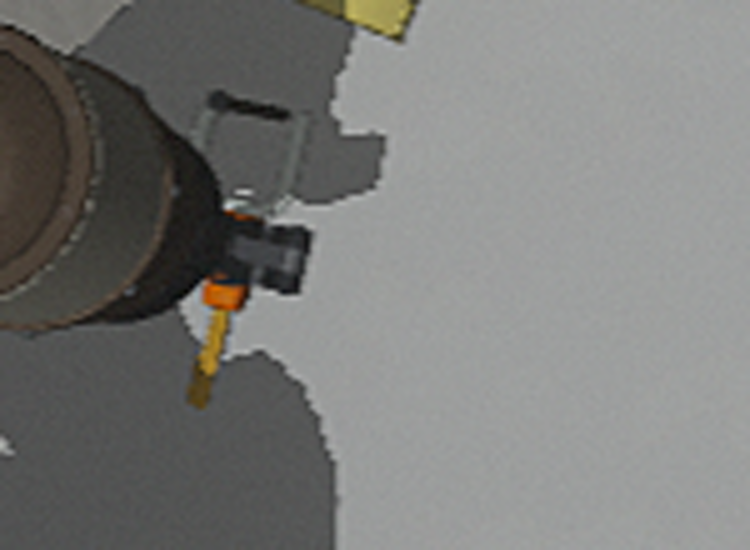

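```bash
python3 - <<'E'
from h import *
from bench import robot
d=dict(np.load("w3.npz")); Tc=np.linalg.inv(d["tool_from_camera"])
def pt(p): c=Tc[:3,:3]@np.array(p)+Tc[:3,3]; q=d["camera_matrix"]@c; return 1.5*q[:2]/q[2]
for x in(11,0,-11):
  for z in(0,-10,-19,-30,-40): print(x,z,pt([x,6,z]),pt([x,9,z]))
# where was the grip visible at contact height: grip top ctr in tool frame when TCP z=4.5
print("grip top while TCP at 4.5:",pt([0,0,-19.5]))
E
```

```text
11 0 [396.061 321.912] [403.872 321.912]
11 -10 [396.977 332.448] [405.225 332.449]
11 -19 [397.894 342.995] [406.581 342.996]
11 -30 [399.156 357.515] [408.446 357.515]
11 -40 [400.465 372.584] [410.382 372.584]
0 0 [395.755 347.958] [403.419 347.958]
0 -10 [396.636 359.718] [404.721 359.718]
0 -19 [397.516 371.466] [406.022 371.466]
0 -30 [398.724 387.598] [407.808 387.598]
0 -40 [399.974 404.291] [409.657 404.291]
-11 0 [395.46  373.047] [402.983 373.047]
-11 -10 [396.308 385.932] [404.237 385.933]
-11 -19 [397.153 398.778] [405.486 398.778]
-11 -30 [398.311 416.375] [407.198 416.376]
-11 -40 [399.506 434.534] [408.965 434.534]
grip top while TCP at 4.5: [380.505 372.154]
```

The wrist image is consistent on two counts, the tip-edge row and the jaw gap in pixels (37 px for 12 mm, 152 px for 50 mm). The finger tips end about 27 mm short of the reported TCP, so the close at TCP z=4 passed over the 24 mm grip. I open, go back down and step lower while watching the force.

```bash
python3 -m creep '0 0 0 -0.001 0.001 0.02 0.05;0 0 0 0 0 0.03 0.05;0 0 0 0 0 0.02 0.05;0 0 0 0 0 0 0.05;0 0 0 0 0 0 0.05'
python3 - <<'E'
from h import *
from bench import robot
o=robot.observe()
goto(o,[457.5,29.8,5],-.19)
d=robot.read_camera("wrist"); np.savez("w4.npz",pos=o["tool_pos"],rot=o["tool_rot"],**d); crop(d["color"],0,0,512,384,1.5,"pics/w4.png")
E
```

```text
clock: 6.8
tool_pos: [455.0, 28.9, 3.6]
tool_rot: [3.14, 0.002, -0.188]
force: [1.4, -0.8, 0.5]
finger_gap: 50.0
tool 6.8 [454.999  28.908   3.641] [ 3.14   0.002 -0.188] shift mm [ 2.287 -1.343 -1.365] turn deg [0.084 0.1   0.087] F [ 1.417 -0.838  0.501]
```

View pics/w4.png

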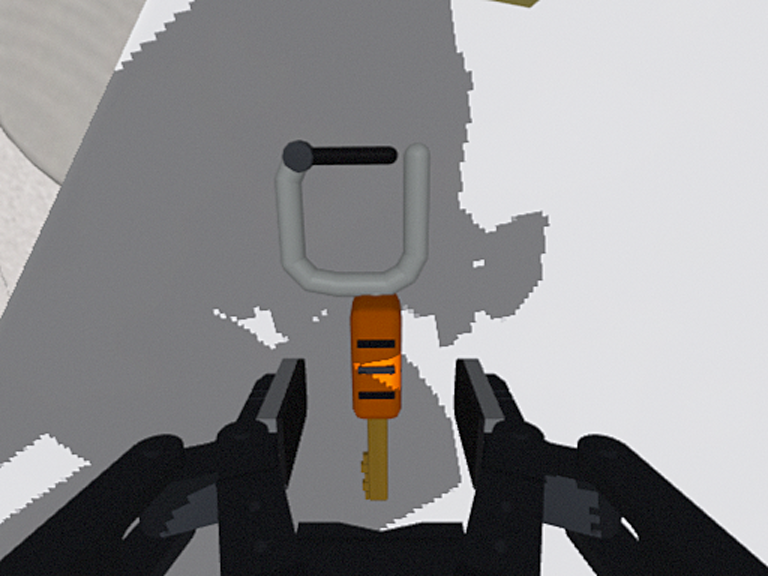

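The fingertips, still above the grip, are confirmed: jaw depth is about 154 mm from the camera and the grip top about 168 mm. I lower further in stages.

```bash
python3 -m creep '0 0 0 0.002 -0.001 0.005 0.05;0 0 0 0 0 0.005 0.05;0 0 0 0 0 0.005 0.05;0 0 0 0 0 0 0.05;0 0 0 0 0 0 0.05'
python3 - <<'E'
from h import *
from bench import robot
o=robot.observe()
goto(o,[457.5,29.8,-20],-.19)
d=robot.read_camera("wrist"); np.savez("w5.npz",pos=o["tool_pos"],rot=o["tool_rot"],**d); crop(d["color"],0,0,512,384,1.5,"pics/w5.png")
t=robot.read_camera("top");crop(t["color"],90,200,240,310,5,"pics/t5.png")
E
```

```text
clock: 7.35
tool_pos: [457.5, 29.7, -11.0]
tool_rot: [3.141, 0.0, -0.189]
force: [0.7, 0.1, 1.0]
finger_gap: 49.8
tool 7.35 [457.493  29.693 -10.955] [ 3.141  0.    -0.189] shift mm [-0.011 -0.108  9.045] turn deg [0.011 0.011 0.067] F [0.696 0.123 1.   ]
```

View pics/w5.png

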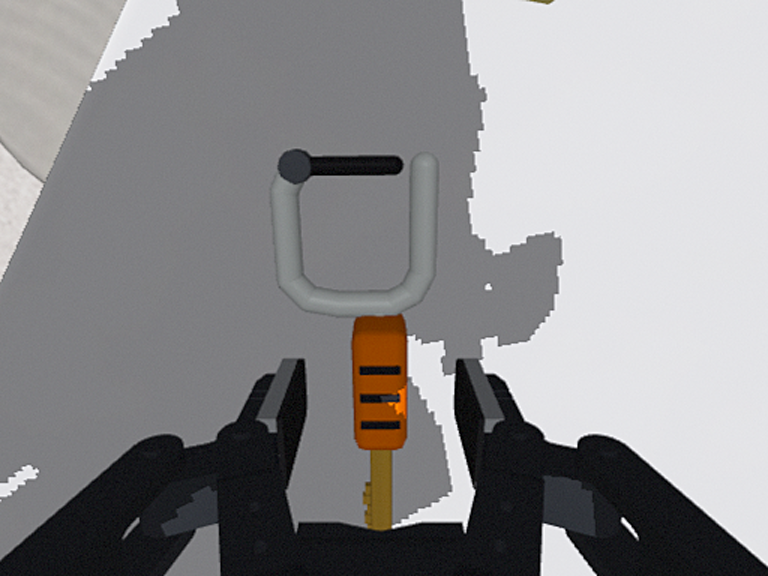

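TCP reads -11 with no contact force, which confirms the offset. I continue down.

```bash
python3 -m creep '0 0 0 0 0 0.004 0.05;0 0 0 0 0 0.004 0.05;0 0 0 0 0 0 0.05' ;python3 -m creep '0 0 0 0 0 0.002 0.05;0 0 0 0 0 0 0.05'; python3 -m creep '0 0 0 0 0 0.002 0.05;0 0 0 0 0 0 0.05'
python3 - <<'E'
from h import *
from bench import robot
o=robot.observe()
goto(o,[457.5,29.8,-22],-.19)
d=robot.read_camera("wrist"); np.savez("w6.npz",pos=o["tool_pos"],rot=o["tool_rot"],**d); crop(d["color"],0,0,512,384,1.5,"pics/w6.png")
E
```

```text
clock: 7.75
tool_pos: [457.1, 29.6, -19.5]
tool_rot: [3.141, 0.001, -0.189]
force: [-0.7, 0.5, -1.0]
finger_gap: 50.0
clock: 7.95
tool_pos: [457.4, 29.7, -21.1]
tool_rot: [3.141, 0.0, -0.189]
force: [-1.0, -0.1, 0.0]
finger_gap: 50.3
clock: 8.15
tool_pos: [457.4, 29.7, -23.1]
tool_rot: [3.141, 0.0, -0.189]
force: [-0.5, -0.7, 0.7]
finger_gap: 49.7
tool 8.15 [457.425  29.698 -23.066] [ 3.141  0.    -0.189] shift mm [ 0.054 -0.114 -1.066] turn deg [0.012 0.019 0.063] F [-0.535 -0.673  0.747]
```

View pics/w6.png

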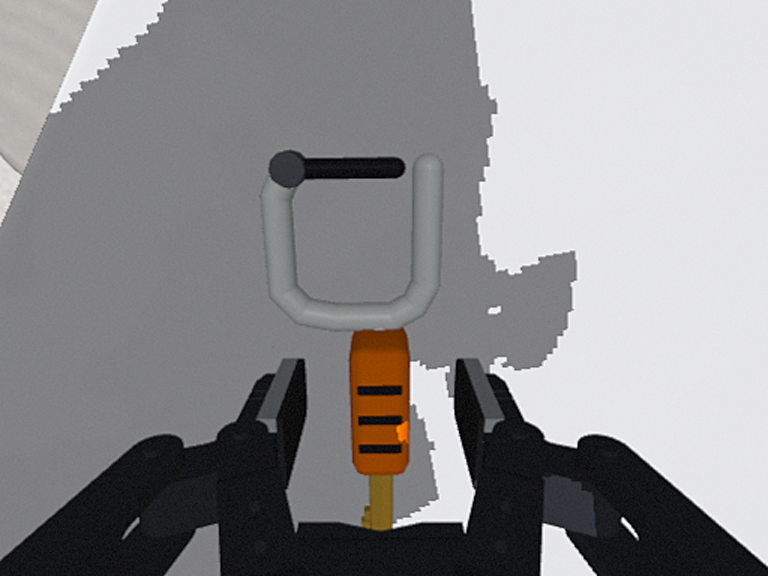

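Fingers straddle the grip now, at about 9 mm tip height; close.

```bash
python3 -m creep '0 0 0 0 0 0 0.01;0 0 0 0 0 0 0.01;0 0 0 0 0 0 0.01;0 0 0 0 0 0 0.01;0 0 0 0 0 0 0.01' 70;python3 -m creep '0 0 0 0 0 0 0.01;0 0 0 0 0 -0.005 0.01;0 0 0 0 0 -0.015 0.01;0 0 0 0 0 -0.02 0.01;0 0 0 0 0 0 0.01'
python3 - <<'E'
from h import *
from bench import robot
o=robot.observe()
goto(o,[457.5,29.8,20],-.22)
d=robot.read_camera("wrist"); np.savez("w7.npz",pos=o["tool_pos"],rot=o["tool_rot"],**d); crop(d["color"],0,0,512,384,1.5,"pics/w7.png")
E
```

```text
clock: 8.7
tool_pos: [457.8, 29.8, -22.6]
tool_rot: [-3.141, -0.0, -0.189]
force: [-1.1, 0.2, 4.5]
finger_gap: 16.7
clock: 9.2
tool_pos: [459.1, 30.3, 18.9]
tool_rot: [-3.139, -0.004, -0.189]
force: [0.5, 0.4, -0.5]
finger_gap: 16.4
tool 9.2 [459.13   30.338  18.933] [-3.139 -0.004 -0.189] shift mm [-1.496  0.831 -1.075] turn deg [-0.148 -0.23   1.802] F [ 0.536  0.39  -0.53 ]
```

View pics/w7.png

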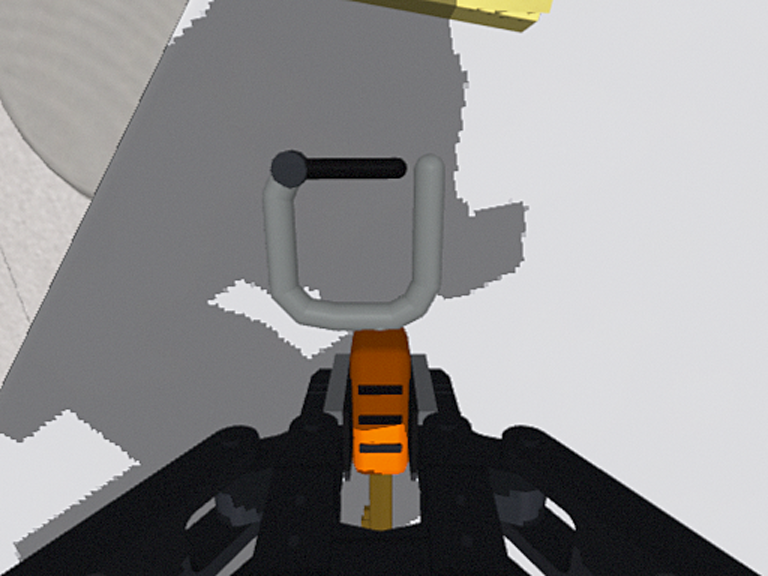

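The grip is held: gap 16.4 mm and the clip lifted level, with the gate at (350,167) and nose at (429,165). I work out the clip's place in the tool frame and the standoff.

```bash
python3 - <<'E'
from h import *
from bench import robot
d=dict(np.load("w7.npz"))
T=d["tool_from_camera"]
def tl(u,v,z):
    r=T[:3,:3]@(np.linalg.inv(d["camera_matrix"])@np.array([u/1.5,v/1.5,1])); o=T[:3,3]; return o+r*(z-o[2])/r[2]
print("gate L,R",tl(290,168,-27.1),tl(403,168,-27.1),"nose",tl(429,160,-27.1))
print("side bars",tl(264,210,-27.1),tl(441,210,-27.1)) # y clip +35,-19 => tool y = -clip y
print("grip end front/back",[tl(380,v,-46.6) for v in(333,472)],"grip sides",tl(352,400,-46.6),tl(409,400,-46.6))
goto(robot.observe(),[522.5,-216,19],-.22)
E
```

```text
gate L,R [ 70.258 -26.241 -27.1  ] [ 70.259   6.459 -27.1  ] nose [ 72.497  13.91  -27.1  ]
side bars [ 58.12  -34.699 -27.1  ] [ 58.122  17.951 -27.1  ]
grip end front/back [array([ 26.936,  -0.198, -46.6  ]), array([-19.869,  -0.188, -46.6  ])] grip sides [  5.611  -8.387 -46.6  ] [  5.612   8.293 -46.6  ]
tool 9.25 [458.149  30.035  17.82 ] [-3.14  -0.002 -0.189] shift mm [109.469 229.544  -1.32 ] turn deg [-0.091 -0.113  1.767] F [-0.894  0.098 -0.905]
```

```bash
python3 -m creep '0 0 0.3 0.01 0.03 0 0.01;0 0 0.3 0.015 0.04 0 0.01;0 0 0.3 0.02 0.04 0 0.01;0 0 0.3 0.02 0.04 0 0.01;0 0 0.3 0.02 0.04 0 0.01';python3 -m creep '0 0 0.3 0.015 0.03 0 0.01;0 0 0 0.01 0.01 0 0.01;0 0 0 0 0 0 0.01;0 0 0 0 0 0 0.01'
python3 - <<'E'
from h import *
from bench import robot
o=robot.observe()
goto(o,[522.5,-216,19],-.22)
d=robot.read_camera("wrist"); np.savez("w8.npz",pos=o["tool_pos"],rot=o["tool_rot"],**d); crop(d["color"],0,0,512,384,1.5,"pics/w8.png")
t=robot.read_camera("top"); np.savez("t8.npz",**t); crop(t["color"],180,130,310,260,4.5,"pics/t8.png")
t=robot.read_camera("scene"); np.savez("s8.npz",**t); crop(t["color"],180,130,310,260,4.5,"pics/s8.png")
E
```

```text
clock: 9.75
tool_pos: [502.5, -175.0, 15.8]
tool_rot: [3.141, 0.002, -0.215]
force: [0.9, 0.6, -1.4]
finger_gap: 16.9
clock: 10.15
tool_pos: [517.9, -217.2, 16.0]
tool_rot: [-3.141, 0.003, -0.221]
force: [-0.3, 1.0, -1.5]
finger_gap: 16.6
tool 10.15 [ 517.908 -217.242   16.027] [-3.141  0.003 -0.221] shift mm [ 4.202 -2.217 -2.983] turn deg [-0.012  0.143 -0.039] F [-0.262  0.957 -1.47 ]
```

View pics/w8.png

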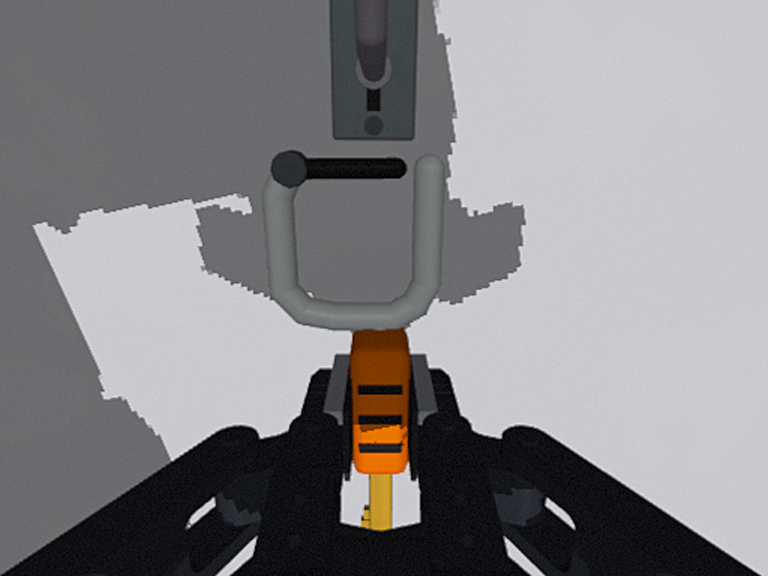

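View pics/t8.png

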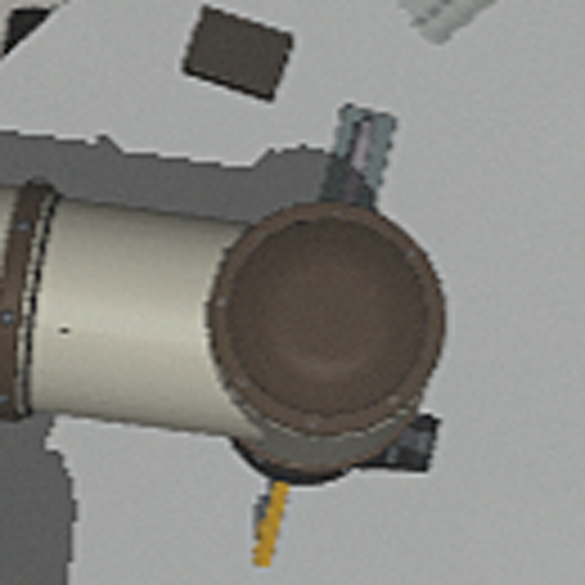

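View pics/s8.png

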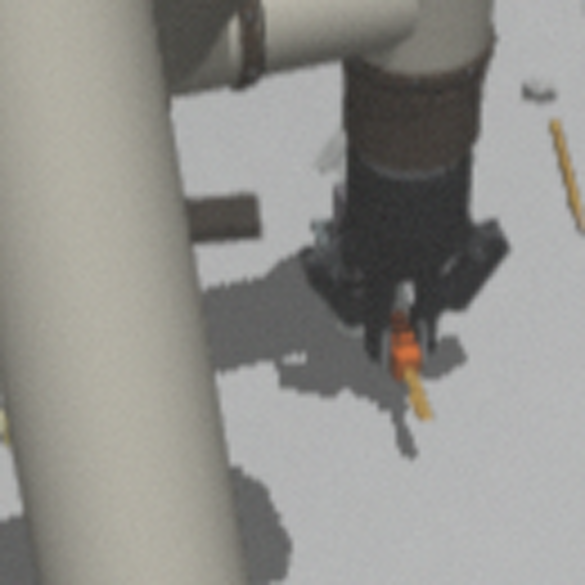

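The plate front edge is at v≈138 (u 334 to 413), the upright's base collar at about (373,72), and the gate spans u 290 to 403. I measure the eye in the tool frame.

```bash
python3 - <<'E'
from h import *
d=dict(np.load("w8.npz")); tool=(d["pos"],d["rot"])
crop(d["color"],200,0,300,110,5,"pics/w8c.png")
M=R.from_euler("xyz",d["rot"]).as_matrix()
def f(u,v,z):
    w=onz(d,u/1.5,v/1.5,z,tool); return w[:2], (M.T@(w-d["pos"]))
for n,u,v,z in(("pl L",334,138,4),("pl R",413,138,4),("pl L top",331,20,4),("pl R top",418,20,4),("base",373,72,4),("bore front",373,88,4)): print(n,*f(u,v,z))
E
```

```text
pl L [ 597.903 -217.868] [ 78.223 -16.896  11.835]
pl R [ 591.618 -245.888] [78.223 11.819 11.829]
pl L top [ 634.96  -226.336] [116.234 -16.745  11.74 ]
pl R top [ 628.522 -255.028] [116.233  12.66   11.734]
base [ 616.185 -236.599] [100.161  -2.622  11.777]
bore front [ 611.162 -235.448] [95.008 -2.645 11.79 ]
```

View pics/w8c.png

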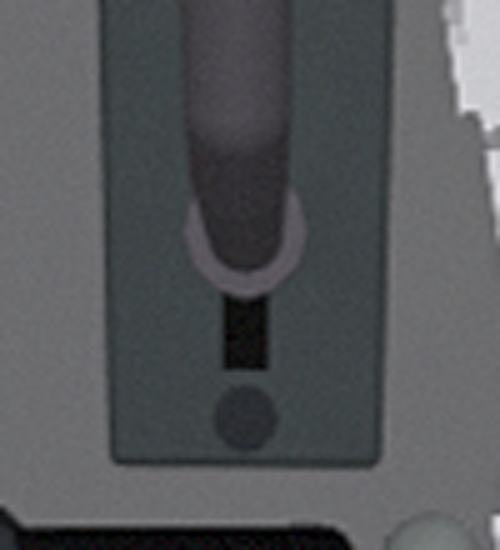

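```bash
python3 -m creep '0 0 0 0.004 -0.001 0.004 0.01;0 0 0 0.005 -0.001 0.006 0.01;0 0 0 0.004 -0.0004 0.004 0.01;0 0 0 0 0 0 0.01;0 0 0 0 0 0 0.01'
cat > o.py <<'E'
from h import *
from bench import robot
import sys
# leg nominal from wrist view in world
LEG=np.array([616.3,-236.9]); 
def rep(o=None):
    o=o or robot.observe(); M=R.from_euler("xyz",o["tool_rot"]).as_matrix()
    v=M.T@(np.array([*LEG,o["tool_pos"][2]])-o["tool_pos"]); print("t",o["clock"],"pos",o["tool_pos"],"rot",o["tool_rot"],"leg in tool xy",v[:2],"F tool",M.T@o["force"],"gap",o["finger_gap"])
if __name__=="__main__":
    o=robot.observe(); rep(o)
    if len(sys.argv)>1:
        n=sys.argv[1]; d=robot.read_camera("wrist"); np.savez(n+".npz",pos=o["tool_pos"],rot=o["tool_rot"],**d); crop(d["color"],0,0,512,384,1.5,f"pics/{n}.png")
E
python3 o.py w9
```

```text
clock: 10.8
tool_pos: [532.1, -218.3, 2.7]
tool_rot: [3.142, 0.001, -0.22]
force: [0.2, -0.9, -1.5]
finger_gap: 16.3
t 10.8 pos [ 532.055 -218.292    2.724] rot [ 3.142  0.001 -0.22 ] leg in tool xy [86.275 -0.242] F tool [0.419 0.801 1.474] gap 16.304820985992354
```

View pics/w9.png

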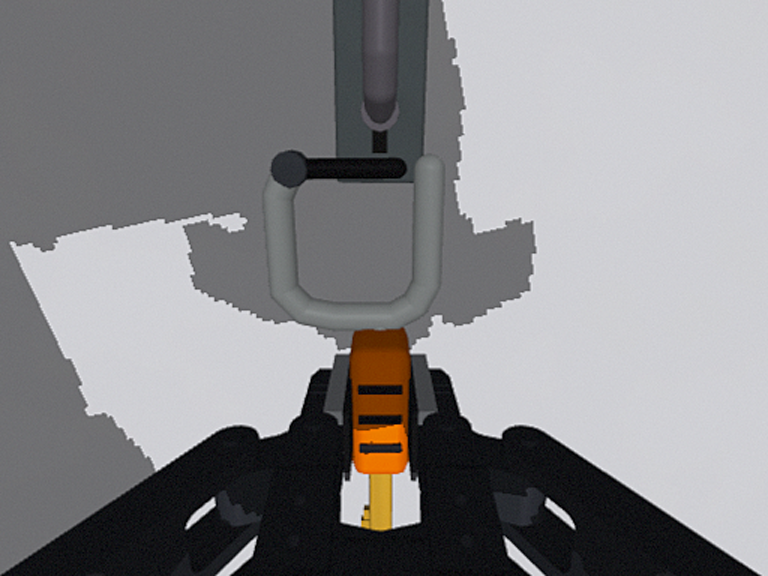

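The upright (379,110) is lined up with the grip (380), and the gate is just in front of it. I creep forward.

```bash
python3 -m creep '0 0 0 0.002 0 0 0.01;0 0 0 0.002 0 0 0.01;0 0 0 0.001 0 0 0.01;0 0 0 0 0 0 0.01'; python3 o.py; for i in 1; do python3 -m creep '0 0 0 0.001 0 0 0.01;0 0 0 0.001 0 0 0.01'; python3 o.py; python3 -m creep '0 0 0 0.001 0 0 0.01;0 0 0 0.001 0 0 0.01'; python3 o.py;  python3 -m creep '0 0 0 0.001 0 0 0.01;0 0 0 0.001 0 0 0.01'; python3 o.py;done
```

```text
clock: 11.25
tool_pos: [537.3, -219.5, 3.2]
tool_rot: [-3.142, -0.0, -0.22]
force: [-0.5, -0.8, -0.9]
finger_gap: 17.0
t 11.25 pos [ 537.264 -219.535    3.206] rot [-3.142 -0.    -0.22 ] leg in tool xy [80.921 -0.332] F tool [-0.353  0.893  0.868] gap 17.01033237761875
clock: 11.45
tool_pos: [539.0, -219.9, 3.1]
tool_rot: [-3.142, 0.0, -0.22]
force: [0.6, -0.9, -0.8]
finger_gap: 16.6
t 11.45 pos [ 538.982 -219.918    3.134] rot [-3.142  0.    -0.22 ] leg in tool xy [79.161 -0.323] F tool [0.824 0.778 0.811] gap 16.554420909896997
clock: 11.65
tool_pos: [541.0, -220.3, 3.1]
tool_rot: [-3.142, -0.0, -0.22]
force: [-0.1, 0.1, -1.3]
finger_gap: 16.7
t 11.65 pos [ 541.044 -220.349    3.125] rot [-3.142 -0.    -0.22 ] leg in tool xy [77.054 -0.291] F tool [-0.148 -0.051  1.259] gap 16.651755752528615
clock: 11.85
tool_pos: [541.8, -220.6, 2.9]
tool_rot: [-3.142, 0.002, -0.221]
force: [-2.0, 1.0, 0.5]
finger_gap: 16.8
t 11.85 pos [ 541.841 -220.563    2.868] rot [-3.142  0.002 -0.221] leg in tool xy [76.229 -0.349] F tool [-2.142 -0.525 -0.533] gap 16.783116751516594
```

```bash
for i in 1; do python3 -m creep '0 0 0 0.001 0 0 0.01;0 0 0 0 0 0 0.01'; python3 o.py; python3 -m creep '0 0 0 0.001 0 0 0.01;0 0 0 0.001 0 0 0.01'; python3 o.py;  python3 -m creep '0 0 0 0.001 0 0 0.01;0 0 0 0.001 0 0 0.01'; python3 o.py w10;done
```

```text
clock: 12.05
tool_pos: [542.2, -220.7, 2.6]
tool_rot: [-3.142, 0.003, -0.221]
force: [-3.7, 1.7, -0.0]
finger_gap: 16.4
t 12.05 pos [ 542.25  -220.694    2.612] rot [-3.142  0.003 -0.221] leg in tool xy [75.801 -0.397] F tool [-4.012 -0.847  0.027] gap 16.41194908440984
clock: 12.25
tool_pos: [544.7, -221.2, 2.6]
tool_rot: [-3.142, 0.002, -0.221]
force: [-4.1, 2.2, -0.6]
finger_gap: 16.5
t 12.25 pos [ 544.702 -221.172    2.644] rot [-3.142  0.002 -0.221] leg in tool xy [73.305 -0.314] F tool [-4.488 -1.216  0.629] gap 16.51709182352598
clock: 12.45
tool_pos: [547.0, -221.7, 2.7]
tool_rot: [3.142, 0.002, -0.221]
force: [-5.3, 1.1, -0.6]
finger_gap: 17.1
t 12.45 pos [ 547.011 -221.738    2.692] rot [ 3.142  0.002 -0.221] leg in tool xy [70.928 -0.361] F tool [-5.45   0.129  0.561] gap 17.05322145599819
```

View pics/w10.png

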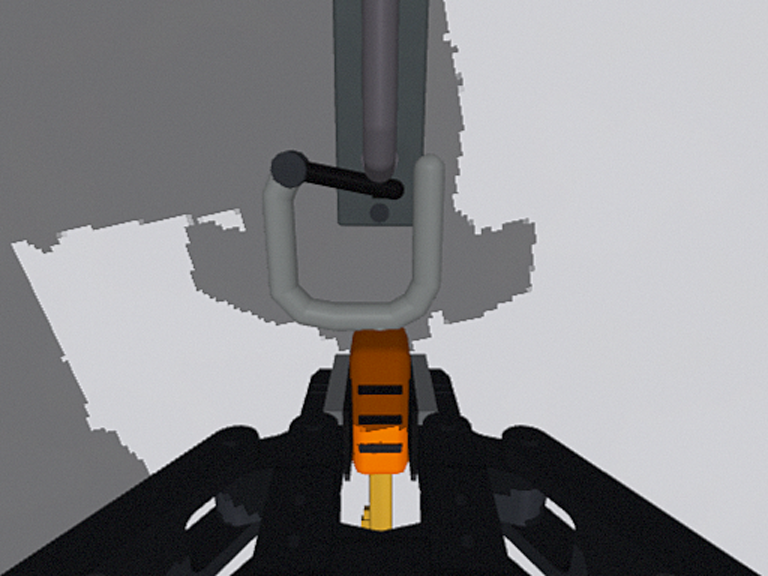

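The gate is swinging inward (tip now at (400,188)) under about 5 N. I continue.

```bash
for i in 1; do python3 -m creep '0 0 0 0.0015 0 0 0.01;0 0 0 0.0015 0 0 0.01;0 0 0 0.0015 0 0 0.01;0 0 0 0.0015 0 0 0.01'; python3 o.py; python3 -m creep '0 0 0 0.0015 0 0 0.01;0 0 0 0.0015 0 0 0.01;0 0 0 0.0015 0 0 0.01;0 0 0 0.0015 0 0 0.01'; python3 o.py w11;done
```

```text
clock: 12.9
tool_pos: [552.1, -223.3, 2.6]
tool_rot: [3.141, 0.003, -0.221]
force: [-6.1, 1.3, -0.9]
finger_gap: 17.0
t 12.9 pos [ 552.059 -223.272    2.587] rot [ 3.141  0.003 -0.221] leg in tool xy [65.665 -0.796] F tool [-6.272  0.056  0.936] gap 16.974200962355038
clock: 13.3
tool_pos: [557.5, -224.3, 2.3]
tool_rot: [3.142, 0.004, -0.221]
force: [-7.2, 2.6, -2.1]
finger_gap: 16.8
t 13.3 pos [ 557.497 -224.262    2.329] rot [ 3.142  0.004 -0.221] leg in tool xy [60.143 -0.565] F tool [-7.608 -0.964  2.152] gap 16.802727776852343
```

View pics/w11.png

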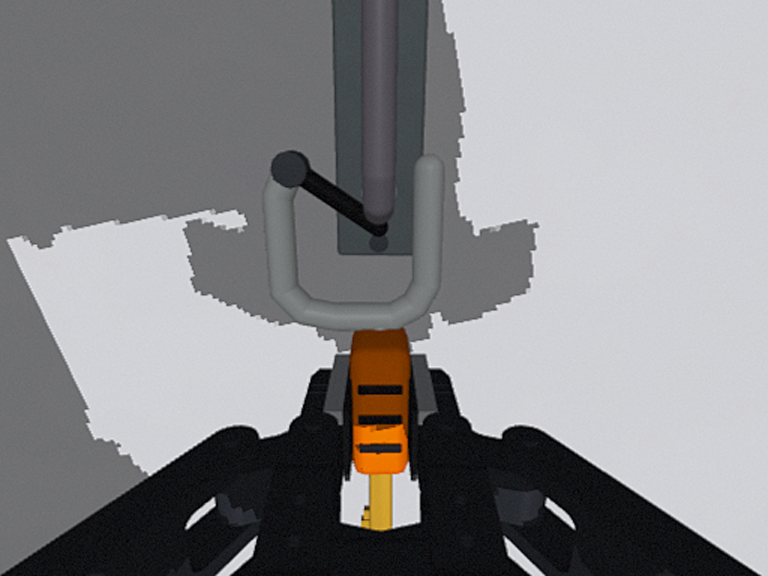

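```bash
for i in 1; do python3 -m creep '0 0 0 0.0015 0 0 0.01;0 0 0 0.0015 0 0 0.01;0 0 0 0.0015 0 0 0.01;0 0 0 0.0015 0 0 0.01'; python3 o.py; python3 -m creep '0 0 0 0.0015 0 0 0.01;0 0 0 0.0015 0 0 0.01;0 0 0 0.0015 0 0 0.01;0 0 0 0 0 0 0.01'; python3 o.py w12;done
```

```text
clock: 13.75
tool_pos: [563.7, -225.3, 2.3]
tool_rot: [-3.141, 0.004, -0.221]
force: [-5.3, 3.6, -0.9]
finger_gap: 16.6
t 13.75 pos [ 563.673 -225.317    2.322] rot [-3.141  0.004 -0.221] leg in tool xy [53.885 -0.217] F tool [-6.009 -2.362  0.943] gap 16.61643264814431
clock: 14.15
tool_pos: [571.7, -226.0, 3.2]
tool_rot: [-3.14, -0.004, -0.219]
force: [-0.4, 6.5, -1.7]
finger_gap: 16.8
t 14.15 pos [ 571.688 -225.963    3.206] rot [-3.14  -0.004 -0.219] leg in tool xy [45.922  0.983] F tool [-1.761 -6.253  1.736] gap 16.840399987616177
```

View pics/w12.png

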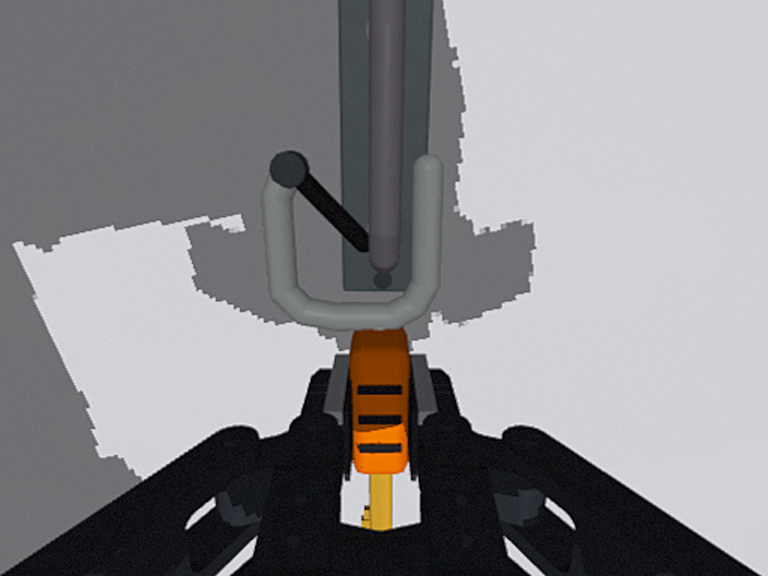

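The upright (383,265) is now beside the gate's tip, and the tip presses it sideways at about 6 N. A few millimetres more.

```bash
python3 -m creep '0 0 0 0.0015 0 0 0.01;0 0 0 0.0015 0 0 0.01;0 0 0 0.001 0 0 0.01;0 0 0 0 0 0 0.01'; python3 o.py; python3 -m creep '0 0 0 0.001 0 0 0.01;0 0 0 0.001 0 0 0.01;0 0 0 0 0 0 0.01'; python3 o.py w13
```

```text
clock: 14.6
tool_pos: [574.4, -228.1, 3.4]
tool_rot: [3.142, -0.002, -0.22]
force: [0.1, -0.8, -1.8]
finger_gap: 16.5
t 14.6 pos [ 574.448 -228.06     3.364] rot [ 3.142 -0.002 -0.22 ] leg in tool xy [42.772 -0.525] F tool [0.266 0.712 1.754] gap 16.521211200866926
clock: 14.9
tool_pos: [575.8, -228.2, 3.1]
tool_rot: [3.142, -0.0, -0.22]
force: [-0.6, -0.1, -1.5]
finger_gap: 16.6
t 14.9 pos [ 575.782 -228.227    3.123] rot [ 3.142 -0.    -0.22 ] leg in tool xy [41.434 -0.393] F tool [-0.605  0.251  1.464] gap 16.59039285401564
```

View pics/w13.png

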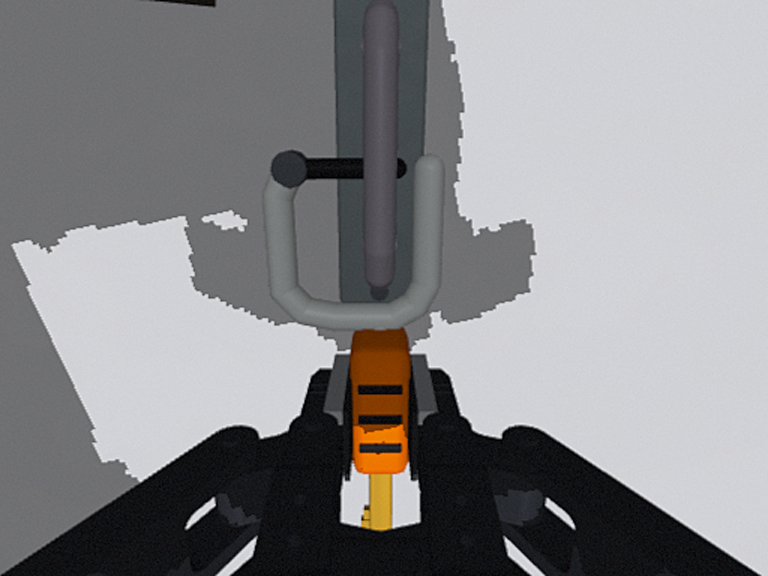

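The gate has snapped shut: it lies straight across again at v=168 with the upright inside, and the force is gone. Now I draw back.

```bash
python3 -m creep '0 0 0 -0.003 0 0 0.01;0 0 0 -0.004 0 0 0.01;0 0 0 -0.004 0 0 0.01;0 0 0 -0.003 0 0 0.01;0 0 0 -0.002 0 0 0.01'; python3 o.py; python3 -m creep '0 0 0 0 0 0 0.01;0 0 0 -0.001 0 0 0.01;0 0 0 0 0 0 0.01'; python3 o.py
```

```text
clock: 15.45
tool_pos: [559.5, -224.5, 3.2]
tool_rot: [3.142, 0.0, -0.22]
force: [0.2, -0.6, -1.6]
finger_gap: 16.8
t 15.45 pos [ 559.535 -224.516    3.198] rot [ 3.142  0.    -0.22 ] leg in tool xy [58.099 -0.316] F tool [0.339 0.503 1.648] gap 16.79906629499649
clock: 15.75
tool_pos: [559.0, -224.3, 3.1]
tool_rot: [-3.142, -0.0, -0.22]
force: [0.0, 0.1, -0.6]
finger_gap: 16.6
t 15.75 pos [ 559.019 -224.345    3.142] rot [-3.142 -0.    -0.22 ] leg in tool xy [58.64  -0.263] F tool [ 0.    -0.056  0.586] gap 16.632256606186612
```

```bash
for i in 1; do python3 -m creep '0 0 0 -0.001 0 0 0.01;0 0 0 -0.001 0 0 0.01'; python3 o.py; python3 -m creep '0 0 0 -0.0005 0 0 0.01;0 0 0 0 0 0 0.01'; python3 o.py;python3 -m creep '0 0 0 -0.0005 0 0 0.01;0 0 0 0 0 0 0.01'; python3 o.py;python3 -m creep '0 0 0 -0.0005 0 0 0.01;0 0 0 0 0 0 0.01'; python3 o.py; done | grep "^t "
```

```text
t 15.95 pos [ 557.041 -223.953    3.055] rot [-3.142  0.    -0.22 ] leg in tool xy [60.656 -0.32 ] F tool [0.774 0.346 0.834] gap 16.434914451543474
t 16.15 pos [ 556.438 -223.851    3.101] rot [ 3.142  0.    -0.22 ] leg in tool xy [61.267 -0.348] F tool [-1.116 -0.389  0.712] gap 16.98430478942019
t 16.35 pos [ 556.024 -223.692    3.115] rot [-3.142  0.    -0.22 ] leg in tool xy [61.706 -0.282] F tool [-0.263 -0.529  0.896] gap 16.55094343605259
t 16.55 pos [ 555.529 -223.597    3.119] rot [ 3.142  0.    -0.22 ] leg in tool xy [62.209 -0.297] F tool [ 0.659 -0.073  2.498] gap 16.80026109020672
```

```bash
for i in 1; do python3 -m creep '0 0 0 -0.0005 0 0 0.01;0 0 0 0 0 0 0.01'; python3 o.py; python3 -m creep '0 0 0 -0.0005 0 0 0.01;0 0 0 0 0 0 0.01'; python3 o.py;python3 -m creep '0 0 0 -0.0005 0 0 0.01;0 0 0 0 0 0 0.01'; python3 o.py; done | grep "^t "
```

```text
t 16.75 pos [ 555.092 -223.504    3.122] rot [-3.142 -0.    -0.22 ] leg in tool xy [62.656 -0.302] F tool [-0.294  0.376 -0.017] gap 16.91639323432943
t 16.95 pos [ 554.944 -223.453    3.21 ] rot [-3.142 -0.001 -0.22 ] leg in tool xy [62.811 -0.278] F tool [0.333 0.987 1.506] gap 16.81085475731305
t 17.15 pos [ 554.821 -223.412    3.289] rot [-3.142 -0.002 -0.22 ] leg in tool xy [62.941 -0.262] F tool [1.669 0.12  1.489] gap 16.33071380409879
```

```bash
for i in 1; do python3 -m creep '0 0 0 -0.0005 0 0 0.01;0 0 0 -0.0005 0 0 0.01;0 0 0 0 0 0 0.01'; python3 o.py; python3 -m creep '0 0 0 -0.0005 0 0 0.01;0 0 0 0 0 0 0.01'; python3 o.py;python3 -m creep '0 0 0 0 0 0 0.01'; python3 o.py; done | grep "^t "
```

```text
t 17.45 pos [ 554.613 -223.318    3.423] rot [-3.142 -0.003 -0.22 ] leg in tool xy [63.164 -0.206] F tool [ 5.411 -0.655  3.2  ] gap 16.764434763445344
t 17.65 pos [ 554.597 -223.313    3.459] rot [-3.142 -0.004 -0.22 ] leg in tool xy [63.18  -0.198] F tool [6.403 1.02  4.434] gap 16.770388752573005
t 17.75 pos [ 554.596 -223.309    3.468] rot [ 3.142 -0.004 -0.22 ] leg in tool xy [63.182 -0.194] F tool [5.81  1.469 4.095] gap 16.703223519184764
```

```bash
for i in 1; do python3 -m creep '0 0 0 -0.0005 0 0 0.01;0 0 0 0 0 0 0.01;0 0 0 0 0 0 0.01'; python3 o.py; python3 -m creep '0 0 0 0 0 0 0.01;0 0 0 0 0 0 0.01;0 0 0 0 0 0 0.01'; python3 o.py;python3 -m creep '0 0 0 0 0 0 0.01;0 0 0 0 0 0 0.01;0 0 0 0 0 0 0.01'; python3 o.py w14; done | grep "^t "
```

```text
t 18.05 pos [ 554.639 -223.283    3.898] rot [ 3.142 -0.005 -0.22 ] leg in tool xy [63.146 -0.142] F tool [5.352 0.579 2.525] gap 16.62802031854933
t 18.35 pos [ 554.644 -223.285    3.938] rot [ 3.142 -0.005 -0.22 ] leg in tool xy [63.141 -0.144] F tool [6.656 0.644 2.433] gap 17.048613654733142
t 18.65 pos [ 554.638 -223.279    3.932] rot [ 3.142 -0.005 -0.22 ] leg in tool xy [63.148 -0.136] F tool [4.623 0.248 2.367] gap 16.85170020836683
```

View pics/w14.png

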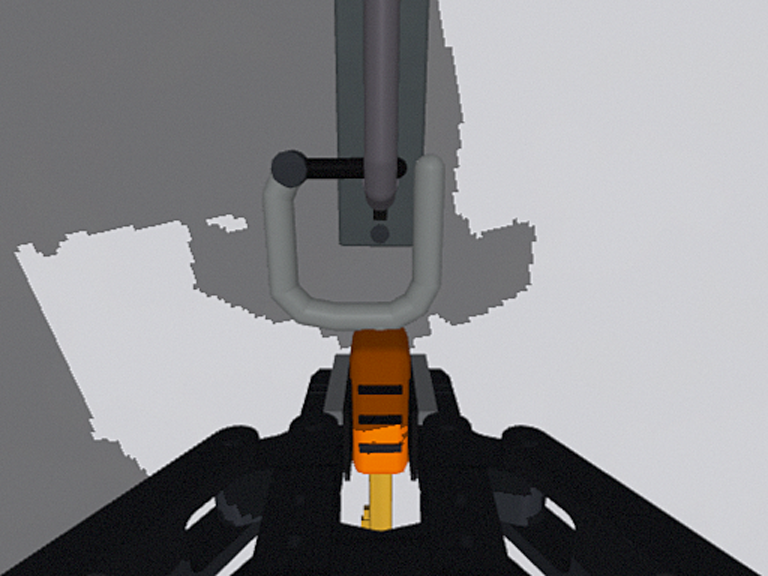

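The gate is shut with the upright (380,190) bearing on its inside, and the tug is about 5.5 N. I raise it slightly to about 8 N and hold for more than a second.

```bash
for i in 1; do python3 -m creep '0 0 0 -0.0005 0 0 0.01;0 0 0 0 0 0 0.01;0 0 0 0 0 0 0.01'; python3 o.py;  python3 -m creep '0 0 0 -0.0004 0 0 0.01;0 0 0 0 0 0 0.01;0 0 0 0 0 0 0.01'; python3 o.py;done | grep "^t "
```

```text
t 19.0 pos [ 554.607 -223.258    3.961] rot [ 3.142 -0.006 -0.22 ] leg in tool xy [63.181 -0.119] F tool [6.631 1.51  3.366] gap 16.623441164153913
t 19.3 pos [ 554.597 -223.245    4.   ] rot [ 3.142 -0.007 -0.219] leg in tool xy [63.194 -0.107] F tool [6.909 1.551 3.769] gap 16.699510776743203
```

```bash
for i in 1; do python3 -m creep '0 0 0 -0.0004 0 0 0.01;0 0 0 0 0 0 0.01;0 0 0 0 0 0 0.01'; python3 o.py; python3 -m creep '0 0 0 0 0 0 0.01;0 0 0 0 0 0 0.01;0 0 0 0 0 0 0.01'; python3 o.py;python3 -m creep '0 0 0 0 0 0 0.01;0 0 0 0 0 0 0.01;0 0 0 0 0 0 0.01'; python3 o.py;  python3 -m creep '0 0 0 0 0 0 0.01;0 0 0 0 0 0 0.01;0 0 0 0 0 0 0.01;0 0 0 0 0 0 0.01'; python3 o.py;done | grep "^t "
```

```text
t 19.6 pos [ 554.576 -223.236    4.005] rot [ 3.142 -0.008 -0.219] leg in tool xy [63.216 -0.099] F tool [7.844 0.713 4.917] gap 16.779913839516084
t 19.9 pos [ 554.557 -223.215    4.016] rot [ 3.142 -0.008 -0.219] leg in tool xy [63.239 -0.079] F tool [6.981 0.551 4.712] gap 16.82882131027265
t 20.2 pos [ 554.562 -223.239    3.994] rot [ 3.142 -0.008 -0.219] leg in tool xy [63.229 -0.104] F tool [7.741 1.19  3.83 ] gap 16.615536066179427
t 20.6 pos [ 554.563 -223.24     3.99 ] rot [ 3.142 -0.008 -0.219] leg in tool xy [63.228 -0.107] F tool [8.064 1.779 3.937] gap 16.492832081069853
```

Held for 1 s with 7 to 8 N along the axis (about 8.7 N total). I relax about 4 mm inward and lower the clip onto the plate.

```bash
for i in 1; do python3 -m creep '0 0 0 0.002 0 0 0.01;0 0 0 0.002 0 0 0.01;0 0 0 0.003 0 0 0.01;0 0 0 0 0 0 0.01;0 0 0 0 0 0 0.01'; python3 o.py; python3 -m creep '0 0 0 0 0 0.004 0.01;0 0 0 0 0 0.005 0.01;0 0 0 0 0 0.004 0.01;0 0 0 0 0 0.003 0.01;0 0 0 0 0 0 0.01'; python3 o.py w15;done | grep "^t "
```

```text
t 21.1 pos [ 556.551 -223.923    2.635] rot [-3.142  0.002 -0.221] leg in tool xy [61.141 -0.416] F tool [-0.208 -0.045  0.313] gap 16.826140120313134
t 21.6 pos [ 557.194 -224.012  -13.639] rot [ 3.142  0.001 -0.22 ] leg in tool xy [60.493 -0.345] F tool [-0.289  0.267  0.607] gap 16.58281071735491
```

View pics/w15.png

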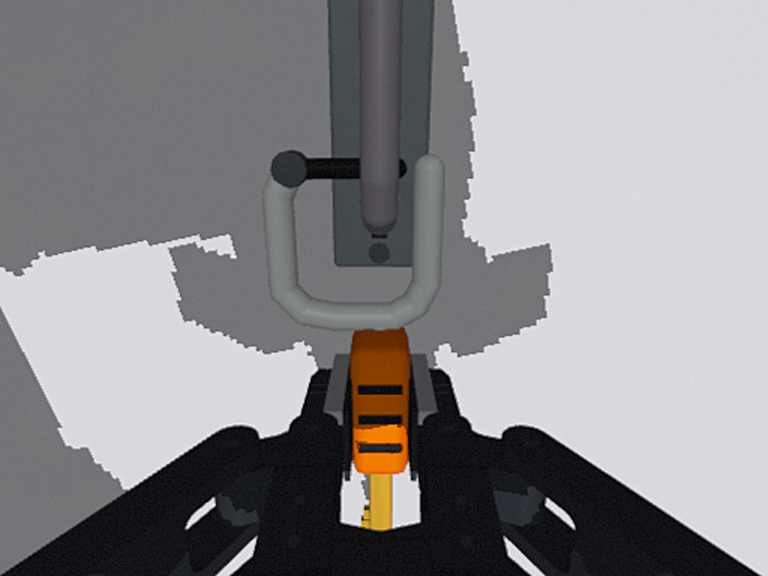

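```bash
for i in 1; do python3 -m creep '0 0 0 0.002 0 0.002 0.01;0 0 0 0.001 0 0.001 0.01;0 0 0 0 0 0 0.01'; python3 o.py; python3 -m creep '0 0 0 0 0 0.001 0.01;0 0 0 0 0 0 0.01'; python3 o.py; python3 -m creep '0 0 0 0 0 0.001 0.01;0 0 0 0 0 0 0.01'; python3 o.py;done | grep "^t "
```

```text
t 21.95 pos [ 560.876 -224.804  -15.951] rot [-3.142 -0.    -0.22 ] leg in tool xy [56.728 -0.307] F tool [ 0.833 -0.517  1.682] gap 16.37943798285284
t 22.15 pos [ 560.549 -224.74   -16.979] rot [-3.142  0.    -0.22 ] leg in tool xy [57.061 -0.322] F tool [ 0.42  -0.135  0.975] gap 16.54778983080516
t 22.35 pos [ 560.52  -224.73   -17.986] rot [-3.142  0.    -0.22 ] leg in tool xy [57.091 -0.318] F tool [ 0.226 -0.234  0.759] gap 16.855309331932624
```

```bash
for i in 1; do python3 -m creep '0 0 0 0 0 0.0005 0.01;0 0 0 0 0 0 0.01'; python3 o.py; python3 -m creep '0 0 0 0 0 0.0005 0.01;0 0 0 0 0 0 0.01'; python3 o.py; python3 -m creep '0 0 0 0 0 0.0005 0.01;0 0 0 0 0 0 0.01'; python3 o.py;done | grep "^t "
```

```text
t 22.55 pos [ 560.574 -224.728  -18.453] rot [-3.142  0.    -0.22 ] leg in tool xy [57.039 -0.3  ] F tool [-0.505 -0.779  1.055] gap 16.494257833615613
t 22.75 pos [ 560.69 -224.77  -18.62] rot [ 3.142 -0.    -0.22 ] leg in tool xy [56.916 -0.307] F tool [-1.796  0.108 -0.897] gap 16.599604544516026
t 22.95 pos [ 560.695 -224.768  -18.826] rot [ 3.142 -0.    -0.22 ] leg in tool xy [56.912 -0.3  ] F tool [-2.619 -0.845 -4.885] gap 16.703849760721216
```

The clip touches the plate (about 5 N upward). I release gently.

```bash
python3 -m creep '0 0 0 0 0 -0.0005 0.019;0 0 0 0 0 0 0.022;0 0 0 0 0 0 0.03;0 0 0 0 0 0 0.04;0 0 0 0 0 0 0.045'; python3 -m creep '0 0 0 0 0 -0.004 0.045;0 0 0 0 0 0 0.045'; python3 o.py w16
```

```text
clock: 23.45
tool_pos: [560.6, -224.8, -19.0]
tool_rot: [-3.142, 0.0, -0.22]
force: [0.4, -0.4, 0.8]
finger_gap: 45.0
clock: 23.65
tool_pos: [561.1, -224.9, -14.3]
tool_rot: [3.142, -0.001, -0.22]
force: [1.7, -0.1, 0.1]
finger_gap: 45.0
t 23.65 pos [ 561.14  -224.885  -14.295] rot [ 3.142 -0.001 -0.22 ] leg in tool xy [56.452 -0.316] F tool [ 1.643 -0.221 -0.092] gap 44.966208461906
```

View pics/w16.png

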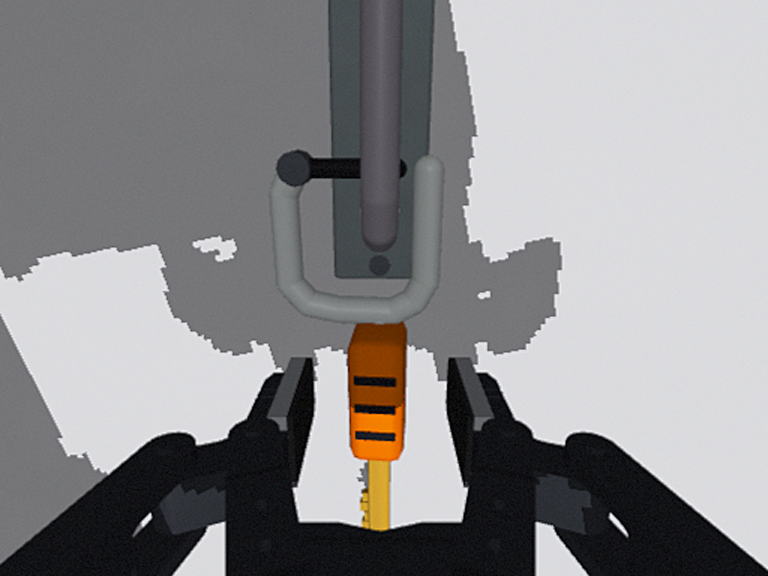

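The clip is free, with the upright (380,240) inside the hook and the gate shut at v=168. I retreat straight up.

```bash
python3 -m creep '0 0 0 0 0 -0.01 0.05;0 0 0 0 0 -0.02 0.05;0 0 0 0 0 -0.04 0.05;0 0 0 0 0 -0.04 0.05;0 0 0 0 0 -0.04 0.05';python3 -m creep '0 0 0 -0.02 0 -0.03 0.05;0 0 0 0 0 0 0.05;0 0 0 0 0 0 0.05;0 0 0 0 0 0 0.05;0 0 0 0 0 0 0.05'; python3 o.py w17
```

```text
clock: 24.2
tool_pos: [560.4, -224.8, 137.4]
tool_rot: [3.141, -0.0, -0.22]
force: [1.0, -0.5, -1.0]
finger_gap: 49.9
clock: 24.7
tool_pos: [540.6, -220.3, 163.7]
tool_rot: [3.141, 0.003, -0.22]
force: [0.6, 1.1, -1.6]
finger_gap: 50.0
t 24.7 pos [ 540.62  -220.284  163.706] rot [ 3.141  0.003 -0.22 ] leg in tool xy [77.482 -0.331] F tool [ 0.308 -1.205  1.591] gap 50.00054179358313
```

View pics/w17.png

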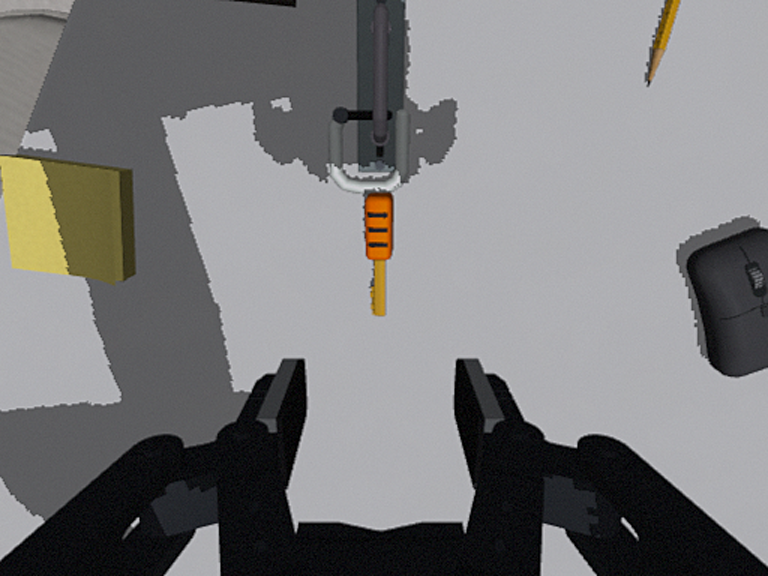

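The clip lies hooked on the eye, grip at (379,227), gate at v≈115 shut across the hook, pad and mouse where they were. One last numeric check.

```bash
python3 - <<'E'
from h import *
from bench import robot
d=dict(np.load("w17.npz")); tool=(d["pos"],d["rot"])
gripfind(d,tool,25)
g=onz(d,379/1.5,227/1.5,25,tool)[:2]; k=onz(d,378/1.5,315/1.5,8,tool)[:2]; u=(g-k)/np.linalg.norm(g-k)
v=np.array([616.3,-236.9])-g; print("leg in clip",v@u, u[0]*v[1]-u[1]*v[0],"yaw",np.arctan2(u[1],u[0]))
a=np.load("top0.npz")["color"].astype(int); b=robot.read_camera("top")["color"].astype(int)
for n,(x,y) in {"pad":(161,187),"match":(232,141),"mouse":(352,260)}.items():
    print(n,np.abs(a[y-25:y+25,x-25:x+25]-b[y-25:y+25,x-25:x+25]).max(2).mean())
crop(b.astype(np.uint8),100,100,400,300,2.5,"pics/t18.png")
print(robot.observe()["clock"])
E
```

```text
grip px ((252.0, 151.0), (44.0, 18.0), 90.0) ctr [ 561.146 -223.45 ] sz 17.426595673541478 44.022213807967525 yaw -0.21246451655880136
leg in clip 56.60242861870146 0.24412400686195923 yaw -0.2318998223666463
pad 61.266
match 38.2
mouse 42.5272
24.8
```

View pics/t18.png

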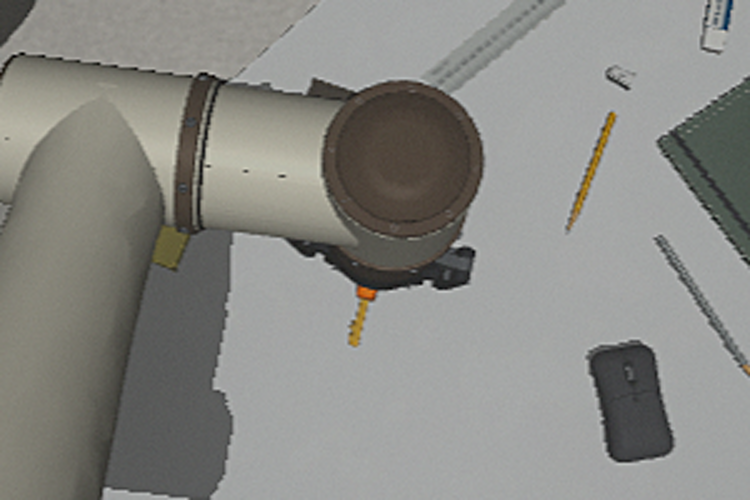

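The pixel-difference test says nothing, because the arm and its shadow cover those patches. The wrist view shows the pad and mouse in place, the arm never came near the matchbox, and the clip's pose is good. I hand in.

```bash
python3 - <<'E'
from bench import robot
print(robot.sign_off())
E
```

```text
the job is handed in; nothing more can be done
None
```

The clip is hooked on the eye with its gate shut, lying on the plate and desk, and I handed the job in at about 24.8 s on the clock.

- **Grasp:** The first grasp missed. The fingertips end about 27 mm behind the reported TCP, so the fingers closed above the grip. I measured the offset from the wrist image, went lower, and the second grasp held.
- **Push:** I pushed the gate against the near upright at up to about 8 N. It snapped shut behind the upright, seen in the picture and as the force falling away.
- **Tug:** I drew back until the upright bore on the shut gate. The pull was 7–8 N along the clip axis, about 8.7 N in all, and I held it for about 1 s. I then eased off, lowered the clip, let go and backed the arm away.

**Last checks:**
- The upright's nominal axis is about 57 mm ahead of the grip centre and about 0 mm to the side.
- The gate is visibly shut and the fingers touch nothing.
- After release the clip looked very slightly rolled, as the hook overhangs the narrow plate. I did not measure the tilt.
- The check for moved objects was inconclusive, because the arm and its shadow covered the pad and most of the matchbox in the top view. The pad and mouse looked in place in the wrist view. Only part of the matchbox showed, and the arm did not work near it.

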